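# Find the warped foot plate by rocking and set it in the tray

### The job

One of the three brazed foot plates lying on the granite surface plate came out warped. Push down on top near the ends of the plates to find the one that rocks, holding it tipped for a moment to be sure; then pick that one up and set it down in the middle of the grey painted tray, flat with its tube stub upward, lowering it to the tray's floor rather than dropping it. Leave the two sound plates where they lie and do not disturb the other things on the bench.

Things in the scene. Friction and masses are not known exactly. Their poses are not given: they have to be found in the camera images.
- foot_a_stub (a point): middle of the upright 30 mm diameter, 40 mm tall tube stub brazed to the middle of a steel foot plate, 160 (x) x 70 (y) x 6 mm, one of three that look alike; 0.4 to 0.7 kg. The point is on the stub's axis, 20 mm above the plate's top face, 26 mm above its underside. x along the length, z up the stub. Any of the three may be the warped one (see the next)
- foot_b_stub (a point): same point of another of the three alike plates. The warped one, whichever it is, has both ends bent up: it lies level on a 40 mm long middle strip, ends 4 mm off the surface. 5 N down on its top 60 mm from the middle tips it lengthwise about 4 degrees (0.07 rad) until that end touches (the pushed spot sinks about 3 mm); let go, it falls back level
- foot_c_stub (a point): same point of another of the three alike plates, which start side by side on the surface plate. A sound plate, whichever they are, is flat and tips less than 1 degree and sinks less than 1 mm when its end is pushed down
- surface: fixed dark granite surface plate, 300 (x) x 420 (y) x 40 mm thick; origin at the centre of its underside, on the bench; its top is 40 mm above the bench
- tray_in (a point): centre of the inner floor of a fixed shallow open grey painted tray, outside 250 (x) x 190 (y) x 30 mm high, walls and floor 5 mm thick; the point is 5 mm above the bench; x along the tray's length, z up
- flux_cup: bystander, leave alone: white cup, 72 mm across, 50 mm high, standing on the bench to the left of the surface plate; origin under its centre
- wood_block: bystander, leave alone: loose pale wood block 60 x 90 x 45 mm beyond the surface plate; origin under its centre
- hammer: bystander, leave alone: hammer lying on the bench to the left of the surface plate; origin on its underside
Not all that is in view belongs to the job. Leave any brown or pink look-alike of the part that bears foot_c_stub alone.

How it is judged:
By the outcome, as a careful person would: the job done as asked, in the order asked, and still so for the second after the job is handed in, with the robot touching nothing.
It also fails if it takes over 72 s, if anything falls off the work surface, if the arm or the gripper's body presses on something with over 40 N, if the wrist force passes 120 N, or if a joint passes its speed limit or range.

### The arm

A 6-joint arm with a two-finger parallel gripper is mounted at the origin on the work surface. World frame = base frame: x ahead of the robot, y to its left, z up, the work surface at z = 0. Lengths are in mm, angles in rad, forces in N, time in s.
With the tool pointing down it reaches from about 300 to 750 mm from the base axis. Payload 8.5 kg.
Tool frame: the origin (TCP) lies at the very end of the fingers, on their centre line; the grasp point (between the pads) lies 19 mm behind it; z points along the fingers, y is the line along which they close (so a half turn about z gives the same grasp; the last joint's range is limited). The gripper opens to 88 mm and grips with 3 to 60 N. Pads are 18 mm wide; open, the fingers measure 123 mm over their backs; the gripper's body (75 mm by 187 mm) begins 45 mm behind the grasp point.
Start: joints at [1.039, 0.381, 1.297, -0, 1.464, -0.215], TCP at [171.331, 522.614, 206.148] pointing down, gripper open.
Joint ranges: [-3.11, 3.11], [-0.89, 2.33], [0.22, 2.48], [-1.42, 4.56], [0.17, 2.85], [-2.88, 2.88]. Speed limits (rad/s): [2.39, 2.39, 3.14, 3.14, 3.14, 3.14].

### API

Orientations are given as a rotation vector (axis times angle).
In Python, from bench import robot, vision gives the robot as it stands. The module is installed in compiled form; this text tells all that it offers.
- The arm moves only by the tool jog_arm, never from a script. Its argument "plan" is a list of rows, each a list of 6 numbers: the shift along the tool's x, y, z in m, then the turn, a rotation vector about the tool's x, y, z in rad. In form: [[tx, ty, tz, ax, ay, az], ...]. A call has exactly 5 rows; each row shifts and turns the commanded pose from where the row before left it, along the tool's axes as they then stand; what a row does not reach is not made up. A row lasts 1/12 s, in which the tool goes at most 41.7 mm and 7.16 degrees, less where a joint would pass 70% of its speed; a pose out of reach is approached as far as the arm can. A call with a gripper value outside its range is refused whole. "fingers" is the opening in per cent of the stroke, from 0 (shut) to 100 (fully open), set as the call begins (left out, the last holds). The fingers move at their own pace and stop on an object; the grip force is fixed at half the most. Time passes only in rows, so rows that do not move let the fingers close, or fill a call up. It gives the time, the measured TCP pose, the force, the opening and the grip force at its end, in the units of the state.
- robot.read_state(): the state, without advancing time (a new reading comes with each control period).
- vision.camera(name): name is "scene" or "top" or "wrist"; returns a dict with "frame" (480x640x3 uint8, red, green, blue), "vertical_fov" (degrees; the focal length in pixels is half the picture's height over the tangent of half this angle, whatever the lens; pixels are square), "cx", "cy" (the principal point, pixels), "k1" (the pictures are not rectified: a ray, as slopes to the right and down, at radius r is drawn at 1 + k1 r^2 times it, then the intrinsics apply), "camera_from_world" (4x4, takes a point from world to camera coordinates). Camera axes: x right, y up, looking along -z (the intrinsics and any distortion apply to the point x, -y, -z); pixel columns grow to the right and rows downward; lengths in mm; the calibration is good to about 2 mm. A picture is of the moment at which its call begins. There is no depth.
- robot.close_job(): hands the job in; it is judged then, once.
The state is a dict: "time_s": time; "joint_pos": joint angles; "dq": joint speeds; "joint_torque": joint torques, N m; "eef_pos": TCP position; "tool_rot": TCP orientation; "contact_force": force on the tool from outside, world axes, zero at the start; "ft_torque": the same for the moment, N m; "gripper_width": opening from 0.0 (shut) to 1.0 (fully open); "grip_force": force on a finger pad.
Only numpy, scipy, OpenCV 4.12 (cv2) and the standard library are available. Lean on these libraries where they do the work, as an engineer would, in place of code of your own. Each camera call takes 0.05 s, during which the arm holds its last target. There are 200 camera calls.

## Working session

There is one attempt and no reset: what is moved stays moved. The work goes in short steps, Python scripts to look and compute and a tool call to move; the robot and the scene stay as the last step left them, time stands still between calls to the robot, and variables do not carry over. Pictures are saved under pics/ and viewed, at most 10 in all, crops included, and the job is handed in when it is done.

Besides the shell and the picture viewer there is one more tool, called after "Request:" as a command line: name --pt "numbers of a row" for each row, then --argument value for the rest. jog_arm: Moves the arm, as the interface text tells. Its arguments: {"type":"object","properties":{"plan":{"type":"array"},"fingers":{"type":"number"}},"required":["plan"]}

```bash
mkdir -p pics
cat > h.py <<'E'
import numpy as np, cv2
from bench import robot, vision
def snap(n,fn):
    c=vision.camera(n); cv2.imwrite('pics/'+fn,c['frame'][:,:,::-1]); 
    np.savez('pics/'+fn+'.npz',**{k:c[k] for k in c}); return c
def K(c):
    f=240/np.tan(np.radians(c['vertical_fov'])/2); return f
def px2w(c,u,v,z):
    f=K(c); d=np.array([(u-c['cx'])/f,(v-c['cy'])/f]); s=d.copy()
    for _ in range(30): s=d/(1+c['k1']*(s@s))
    T=np.array(c['camera_from_world']); R=T[:3,:3]; o=-R.T@T[:3,3]
    r=R.T@np.array([s[0],-s[1],-1]); t=(z-o[2])/r[2]; return o+t*r
def w2px(c,p):
    f=K(c);T=np.array(c['camera_from_world']); q=T[:3,:3]@np.array(p)+T[:3,3]
    s=np.array([q[0],-q[1]])/-q[2]; s=s*(1+c['k1']*(s@s)); return s*f+[c['cx'],c['cy']]
def load(fn): return {k:v for k,v in np.load('pics/'+fn+'.npz').items()}
E
python3 - <<'E'
from h import *
c=snap('top','t1.png'); d=snap('scene','s1.png')
print(robot.read_state())
for x in(c,d): T=x['camera_from_world']; print(-T[:3,:3].T@T[:3,3],x['vertical_fov'],x['k1'])
E
```

```text
{'time_s': 0.1, 'joint_pos': array([ 1.03868081e+00,  3.81147763e-01,  1.29815551e+00, -1.43047701e-05,
        1.46358057e+00, -2.15324661e-01]), 'dq': array([ 0.00029844, -0.00038761, -0.00064477,  0.00066348, -0.00192494,
       -0.00012881]), 'joint_torque': array([ 2.76920575e-03, -4.38652825e+01, -2.24905658e+01,  7.13765156e-02,
        3.43229016e-02, -6.78556944e-05]), 'eef_pos': array([171.20626211, 522.37431842, 205.59919015]), 'tool_rot': array([-4.95460995e-01, -3.10181250e+00,  1.89607929e-03]), 'contact_force': array([ 0.67101391, -0.39470496,  1.12317803]), 'ft_torque': array([-0.01947267,  0.02144032,  0.03752099]), 'grip_force': 0.0, 'gripper_width': 0.9975452624372672}
[ 331.09610419  102.87513142 1426.86892512] 50.033854227182125 -0.09153188473411157
[1120.56418193  597.81298647 1204.25294269] 51.801325979811864 -0.046798876920947065
```

View pics/t1.png

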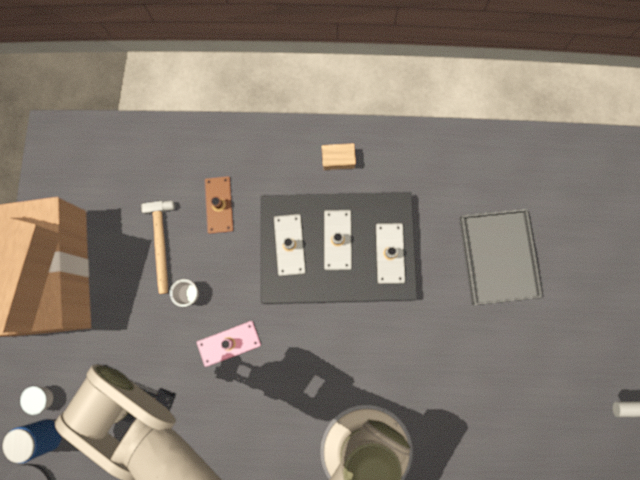

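View pics/s1.png

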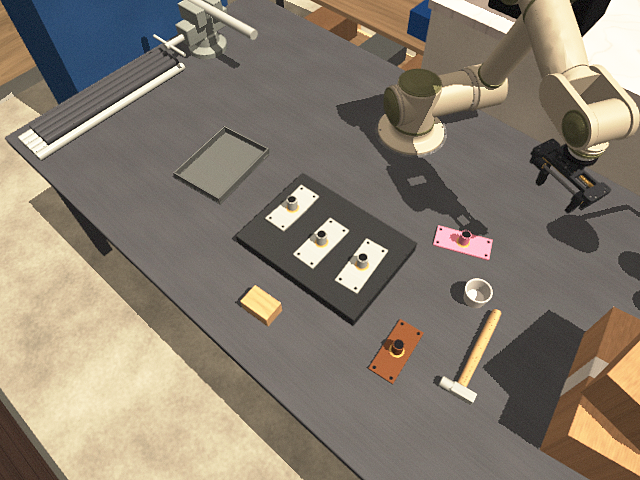

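The top view shows the white plates on the granite with stubs at about (289,243), (338,239) and (391,252). The tray is at about (501,257), and there are pink and brown decoys to the left. Next I'll segment the plates and tray.

Run:
```python
from h import *
c=load('t1.png'); im=c['frame'].astype(int)
m=((im.min(2)>150)).astype(np.uint8); m[:185]=0;m[310:]=0;m[:,:262]=0;m[:,415:]=0
m=cv2.morphologyEx(m,cv2.MORPH_CLOSE,np.ones((9,9)))
n,l,st,ce=cv2.connectedComponentsWithStats(m)
def rect(mask,z):
    cs,_=cv2.findContours(mask,cv2.RETR_EXTERNAL,cv2.CHAIN_APPROX_NONE)
    k=max(cs,key=cv2.contourArea)[:,0]
    w=np.array([px2w(c,u,v,z)[:2] for u,v in k],np.float32)
    (x,y),s,a=cv2.minAreaRect(w); return (round(x,1),round(y,1)),np.round(s,1),round(a,2)
for i in range(1,n):
    if st[i,4]>400: print(st[i],rect((l==i).astype(np.uint8),46))
for p in [(461,215),(528,209),(542,297),(475,304)]: print('tray top',px2w(c,*p,30)[:2])
for p in [(262,195),(413,193),(415,300),(262,302)]: print('surf',px2w(c,*p,40)[:2])
for p in [(289,241),(338,238),(391,251)]: print('stub top',px2w(c,*p,86)[:2])
s=load('s1.png')
for p in [(292,199),(322,233),(363,257)]: print('stub top s',px2w(s,*p,86)[:2])
```

```text
[ 324  210   27   60 1600] ((563.5, 94.4), array([162.9,  71.5]), 1.65)
[ 274  215   31   61 1588] ((545.7, 225.2), array([163.6,  73.4]), 7.03)
[ 376  224   29   59 1587] ((530.4, -49.5), array([159.7,  73.7]), 2.3)
tray top [ 644.54896387 -249.65245926]
tray top [ 667.79013174 -441.35005255]
tray top [ 421.52017115 -472.24737544]
tray top [ 398.52727301 -285.07368839]
surf [683.29661555 306.53250439]
surf [ 700.95469901 -113.48645904]
surf [ 404.8699445  -119.52616178]
surf [387.65270853 291.42022412]
stub top [548.35139897 221.58622546]
stub top [560.10314678  92.27768818]
stub top [529.351788   -48.27936798]
stub top s [529.721599   -51.86798134]
stub top s [560.62684387  90.75093307]
stub top s [546.05335317 222.86759424]
```

Request:
jog_arm --pt "0 0 0 0 0 -0.118" --pt "0 0 0 0 0 -0.118" --pt "0 0 0 0 0 -0.118" --pt "-0.027 -0.027 0 0 0 0" --pt "-0.027 -0.027 0 0 0 0" --fingers 0

```text
time_s: 0.52
eef_pos: [226.8, 470.4, 205.6]
tool_rot: [0.065, -3.14, 0.001]
contact_force: [1.5, 1.4, -0.6]
gripper_width: 0.648
grip_force: 0.0
```

Request:
jog_arm --pt "-0.027 -0.027 0 0 0 0" --pt "-0.027 -0.027 0 0 0 0" --pt "-0.027 -0.027 0 0 0 0" --pt "-0.027 -0.027 0 0 0 0" --pt "-0.027 -0.027 0 0 0 0"

```text
time_s: 0.93
eef_pos: [368.1, 339.2, 206.0]
tool_rot: [0.059, -3.141, 0.0]
contact_force: [-0.4, 0.9, -0.5]
gripper_width: 0.27
grip_force: 0.0
```

```bash
cat >> h.py <<'E'
from scipy.spatial.transform import Rotation as Ro
def go(*p):
    s=robot.read_state(); R=Ro.from_rotvec(s['tool_rot']).as_matrix()
    print(round(s['time_s'],2),'tcp',s['eef_pos'].round(1),'th',np.degrees(np.arctan2(-R[0,1],R[1,1])).round(2),'tilt',R[:,2].round(4),'F',s['contact_force'].round(1),'w',round(s['gripper_width'],3))
    for q in p: print('shift',(R.T@(np.array(q)-s['eef_pos'])).round(1))
E
python3 -c "
from h import *
go((487.5,215,70))"
```

```text
0.93 tcp [368.1 339.2 206. ] th 2.14 tilt [-5.e-04 -2.e-04 -1.e+00] F [-0.4  0.9 -0.5] w 0.27
shift [-114.7 -128.6  136. ]
```

Request:
jog_arm --pt "-0.021 -0.025 0.022 0 0 0" --pt "-0.021 -0.025 0.022 0 0 0" --pt "-0.021 -0.025 0.022 0 0 0" --pt "-0.021 -0.025 0.022 0 0 0" --pt "-0.021 -0.025 0.022 0 0 0"

```text
time_s: 1.35
eef_pos: [477.5, 218.3, 95.0]
tool_rot: [0.058, -3.141, 0.0]
contact_force: [0.5, 1.0, -0.1]
gripper_width: 0.004
grip_force: 0.0
```

Request:
jog_arm --pt "0 0 0.02 0 0 0" --pt "0 0 0 0 0 0" --pt "0 0 0 0 0 0" --pt "0 0 0 0 0 0" --pt "0 0 0 0 0 0"

```text
time_s: 1.77
eef_pos: [476.9, 220.7, 77.5]
tool_rot: [-0.061, 3.139, 0.001]
contact_force: [1.0, -0.0, 0.5]
gripper_width: 0.004
grip_force: 0.0
```

```bash
python3 -c "
from h import *
go((487.5,215,54)); snap('wrist','w1.png')"
```

```text
1.77 tcp [476.9 220.7  77.5] th 2.21 tilt [ 2.2e-03  5.0e-04 -1.0e+00] F [ 1.  -0.   0.5] w 0.004
shift [-10.3  -6.1  23.6]
```

View pics/w1.png

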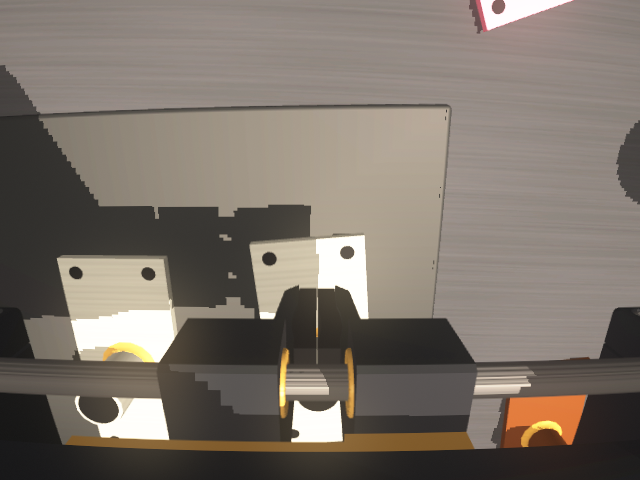

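The wrist view shows the closed fingertips at (318,310), over the near end of plate A. The plate edge is at (308,240) and the stub is just beyond the fingers. Next I'll centre on the plate and descend.

Request:
jog_arm --pt "-0.01 -0.006 0 0 0 0" --pt "0 0 0.02 0 0 0" --pt "0 0 0.004 0 0 0" --pt "0 0 0 0 0 0" --pt "0 0 0 0 0 0"

```text
time_s: 2.23
eef_pos: [487.2, 214.2, 52.5]
tool_rot: [0.059, -3.141, 0.0]
contact_force: [0.2, 0.2, -0.4]
gripper_width: 0.005
grip_force: 0.0
```

Request:
jog_arm --pt "0 0 0.001 0 0 0" --pt "0 0 0.001 0 0 0" --pt "0 0 0.001 0 0 0" --pt "0 0 0 0 0 0" --pt "0 0 0 0 0 0"

```text
time_s: 2.65
eef_pos: [487.1, 214.2, 49.3]
tool_rot: [-0.059, 3.141, 0.0]
contact_force: [-0.7, 0.4, -0.3]
gripper_width: 0.003
grip_force: 0.0
```

Request:
jog_arm --pt "0 0 0.001 0 0 0" --pt "0 0 0 0 0 0" --pt "0 0 0 0 0 0" --pt "0 0 0 0 0 0" --pt "0 0 0 0 0 0"

```text
time_s: 3.07
eef_pos: [487.0, 214.2, 48.2]
tool_rot: [-0.059, 3.141, -0.0]
contact_force: [-0.9, -0.5, 0.1]
gripper_width: 0.005
grip_force: 0.0
```

Request:
jog_arm --pt "0 0 0.001 0 0 0" --pt "0 0 0 0 0 0" --pt "0 0 0 0 0 0" --pt "0 0 0 0 0 0" --pt "0 0 0 0 0 0"

```text
time_s: 3.48
eef_pos: [487.0, 214.2, 47.1]
tool_rot: [0.058, -3.141, 0.0]
contact_force: [-0.5, -0.4, -0.7]
gripper_width: 0.005
grip_force: 0.0
```

Request:
jog_arm --pt "0 0 0.001 0 0 0" --pt "0 0 0 0 0 0" --pt "0 0 0 0 0 0" --pt "0 0 0 0 0 0" --pt "0 0 0 0 0 0"

```text
time_s: 3.9
eef_pos: [487.0, 214.2, 46.2]
tool_rot: [-0.059, 3.141, -0.0]
contact_force: [0.3, -0.5, 0.2]
gripper_width: 0.005
grip_force: 0.0
```

Request:
jog_arm --pt "0 0 0.001 0 0 0" --pt "0 0 0 0 0 0" --pt "0 0 0 0 0 0" --pt "0 0 0 0 0 0" --pt "0 0 0 0 0 0"

```text
time_s: 4.32
eef_pos: [487.0, 214.2, 45.1]
tool_rot: [0.058, -3.141, 0.0]
contact_force: [0.3, 1.1, 0.0]
gripper_width: 0.004
grip_force: 0.0
```

Request:
jog_arm --pt "0 0 0.001 0 0 0" --pt "0 0 0 0 0 0" --pt "0 0 0 0 0 0" --pt "0 0 0 0 0 0" --pt "0 0 0 0 0 0"

```text
time_s: 4.73
eef_pos: [487.0, 214.1, 44.2]
tool_rot: [-0.058, 3.141, -0.0]
contact_force: [-0.2, -0.8, 0.1]
gripper_width: 0.001
grip_force: 0.0
```

```bash
python3 -c "
from h import *
c=snap('scene','s2.png'); u,v=w2px(c,(487,214,46)).astype(int); print(u,v)
im=c['frame'][v-70:v+50,u-80:u+80,::-1]; cv2.imwrite('pics/s2c.png',cv2.resize(im,None,fx=5,fy=5,interpolation=2))"
```

```text
373 249
```

View pics/s2c.png

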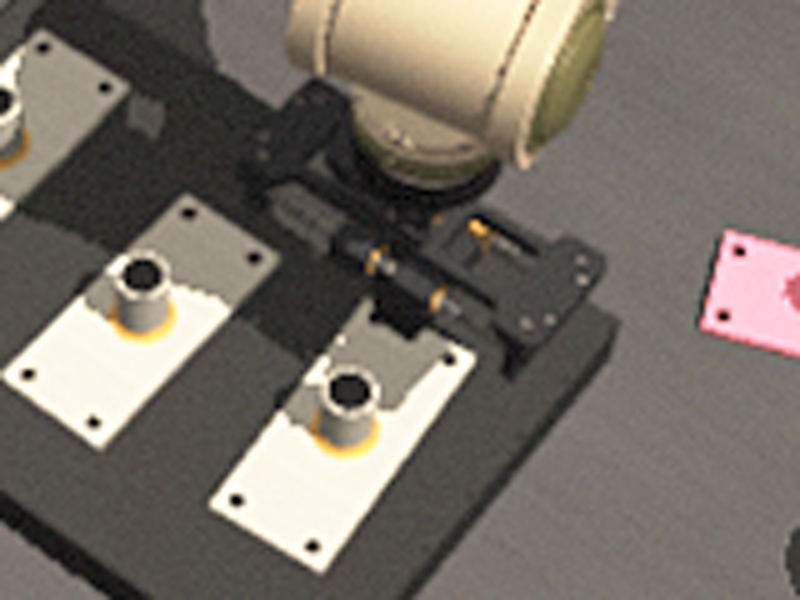

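The crop shows the fingertips at about (400,335), above plate A's near end, in line and apparently not yet touching. I'll keep descending.

Request:
jog_arm --pt "0 0 0.001 0 0 0" --pt "0 0 0 0 0 0" --pt "0 0 0 0 0 0" --pt "0 0 0 0 0 0" --pt "0 0 0 0 0 0"

```text
time_s: 5.2
eef_pos: [487.0, 214.2, 43.2]
tool_rot: [-0.058, 3.141, 0.0]
contact_force: [-1.3, -0.1, -0.4]
gripper_width: 0.004
grip_force: 0.0
```

Request:
jog_arm --pt "0 0 0.001 0 0 0" --pt "0 0 0 0 0 0" --pt "0 0 0 0 0 0" --pt "0 0 0 0 0 0" --pt "0 0 0 0 0 0"

```text
time_s: 5.62
eef_pos: [487.0, 214.2, 42.2]
tool_rot: [-0.058, 3.141, 0.0]
contact_force: [0.2, -0.0, -0.1]
gripper_width: 0.004
grip_force: 0.0
```

```bash
python3 -c "
from h import *
c=snap('wrist','w2.png')
for p in [(487,214,42),(487,214,46),(547-79,222.5-10,46),(547,222.5,46),(547,222.5,86)]: print(p,w2px(c,p))
cv2.imwrite('pics/w2c.png',cv2.resize(c['frame'][180:420,180:500,::-1],None,fx=2.5,fy=2.5))"
```

```text
(487, 214, 42) [316.32852654 277.01962176]
(487, 214, 46) [316.32955406 280.09906367]
(468, 212.5, 46) [314.75384935 245.63634206]
(547, 222.5, 46) [327.20663013 375.58793166]
(547, 222.5, 86) [329.53033258 430.11893161]
```

View pics/w2c.png

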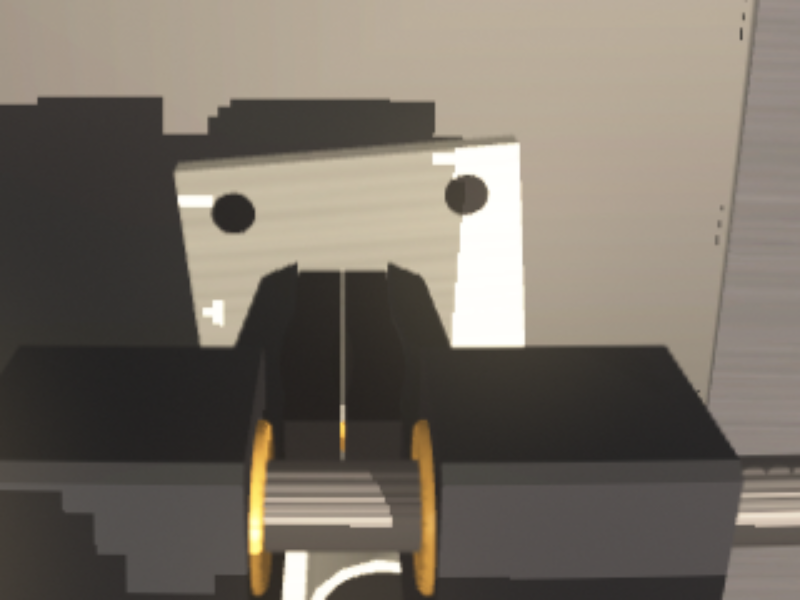

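The wrist crop shows the fingertips at (342,270), over plate A between its two end holes at (233,213) and (466,194). They are clear of the plate, so the height reading is offset. I'll continue in small steps until there is force.

Request:
jog_arm --pt "0 0 0.001 0 0 0" --pt "0 0 0 0 0 0" --pt "0 0 0 0 0 0" --pt "0 0 0 0 0 0" --pt "0 0 0 0 0 0"

```text
time_s: 6.08
eef_pos: [487.0, 214.1, 41.2]
tool_rot: [-0.058, 3.141, 0.0]
contact_force: [-0.6, -0.3, 0.5]
gripper_width: 0.006
grip_force: 0.0
```

Request:
jog_arm --pt "0 0 0.001 0 0 0" --pt "0 0 0 0 0 0" --pt "0 0 0 0 0 0" --pt "0 0 0 0 0 0" --pt "0 0 0 0 0 0"

```text
time_s: 6.5
eef_pos: [487.0, 214.2, 40.1]
tool_rot: [-0.058, 3.141, 0.0]
contact_force: [-0.0, -0.3, 0.1]
gripper_width: 0.004
grip_force: 0.0
```

Request:
jog_arm --pt "0 0 0.001 0 0 0" --pt "0 0 0 0 0 0" --pt "0 0 0 0 0 0" --pt "0 0 0 0 0 0" --pt "0 0 0 0 0 0"

```text
time_s: 6.92
eef_pos: [487.1, 214.1, 39.2]
tool_rot: [-0.058, 3.141, 0.0]
contact_force: [-0.2, -0.1, -0.5]
gripper_width: 0.007
grip_force: 0.0
```

```bash
python3 -c "
from h import *
c=load('w2.png')
def hit(c,u,v,x):
    a=px2w(c,u,v,0);b=px2w(c,u,v,100); t=(x-a[0])/(b[0]-a[0]); return (a+t*(b-a)).round(1)
for x in(476,478,482,487): print(hit(c,180+342/2.5,180+270/2.5,x))
s=load('s2.png')
for v in (333,338): print(hit(s,373-80+400/5,249-70+v/5,487))
c=snap('scene','s3.png'); cv2.imwrite('pics/s3c.png',cv2.resize(c['frame'][209:289,313:433,::-1],None,fx=6.5,fy=6.5,interpolation=2))
"
```

```text
[476.  213.8  78.8]
[478.  213.9  74.6]
[482.  214.   66.1]
[487.  214.2  55.6]
[487.  212.2  61.7]
[487.  212.7  57. ]
```

View pics/s3c.png

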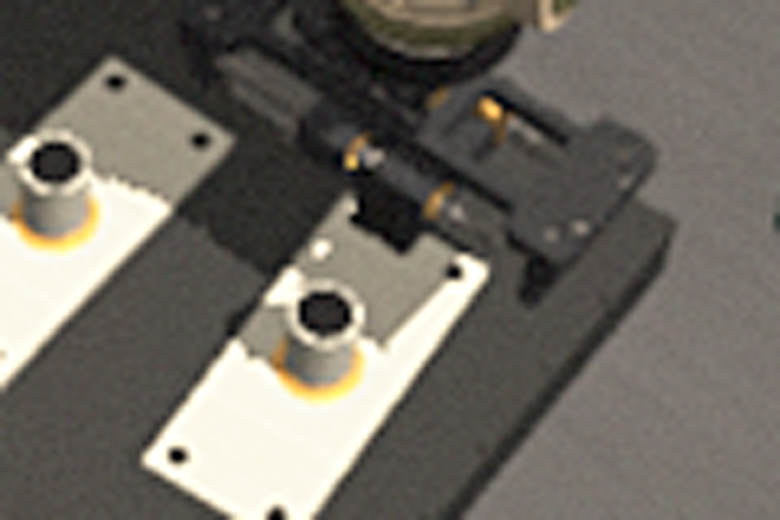

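The crop shows the fingertips at (400,250), still above plate A. By triangulation the real tips are about 10–15 mm higher than the TCP reading, so I'll keep lowering until I feel contact.

Request:
jog_arm --pt "0 0 0.001 0 0 0" --pt "0 0 0 0 0 0" --pt "0 0 0.001 0 0 0" --pt "0 0 0 0 0 0" --pt "0 0 0 0 0 0"

```text
time_s: 7.38
eef_pos: [487.0, 214.1, 37.1]
tool_rot: [0.058, -3.141, 0.0]
contact_force: [0.0, 0.1, 0.7]
gripper_width: 0.005
grip_force: 0.0
```

Request:
jog_arm --pt "0 0 0.001 0 0 0" --pt "0 0 0 0 0 0" --pt "0 0 0.001 0 0 0" --pt "0 0 0 0 0 0" --pt "0 0 0 0 0 0"

```text
time_s: 7.8
eef_pos: [487.0, 214.1, 35.1]
tool_rot: [0.058, -3.141, 0.0]
contact_force: [-0.7, -0.7, 0.0]
gripper_width: 0.007
grip_force: 0.0
```

Request:
jog_arm --pt "0 0 0.001 0 0 0" --pt "0 0 0 0 0 0" --pt "0 0 0 0 0 0" --pt "0 0 0 0 0 0" --pt "0 0 0 0 0 0"

```text
time_s: 8.22
eef_pos: [487.1, 214.1, 34.2]
tool_rot: [-0.058, 3.141, 0.0]
contact_force: [-0.2, 0.2, 1.3]
gripper_width: 0.003
grip_force: 0.0
```

Request:
jog_arm --pt "0 0 0.001 0 0 0" --pt "0 0 0 0 0 0" --pt "0 0 0 0 0 0" --pt "0 0 0 0 0 0" --pt "0 0 0 0 0 0"

```text
time_s: 8.63
eef_pos: [487.1, 214.1, 33.2]
tool_rot: [-0.058, 3.141, 0.0]
contact_force: [-0.2, 0.5, 0.3]
gripper_width: 0.003
grip_force: 0.0
```

Request:
jog_arm --pt "0 0 0.001 0 0 0" --pt "0 0 0 0 0 0" --pt "0 0 0 0 0 0" --pt "0 0 0 0 0 0" --pt "0 0 0 0 0 0"

```text
time_s: 9.05
eef_pos: [487.0, 214.1, 32.1]
tool_rot: [0.058, -3.141, 0.0]
contact_force: [-0.2, 0.4, 0.4]
gripper_width: 0.005
grip_force: 0.0
```

Request:
jog_arm --pt "0 0 0.001 0 0 0" --pt "0 0 0 0 0 0" --pt "0 0 0 0 0 0" --pt "0 0 0 0 0 0" --pt "0 0 0 0 0 0"

```text
time_s: 9.47
eef_pos: [487.0, 214.1, 31.2]
tool_rot: [0.058, -3.141, 0.0]
contact_force: [0.3, 0.5, 0.1]
gripper_width: 0.003
grip_force: 0.0
```

Request:
jog_arm --pt "0 0 0.001 0 0 0" --pt "0 0 0 0 0 0" --pt "0 0 0 0 0 0" --pt "0 0 0 0 0 0" --pt "0 0 0 0 0 0"

```text
time_s: 9.88
eef_pos: [487.0, 214.2, 30.2]
tool_rot: [-0.058, 3.141, -0.0]
contact_force: [0.9, 0.5, -0.6]
gripper_width: 0.003
grip_force: 0.0
```

Request:
jog_arm --pt "0 0 0.001 0 0 0" --pt "0 0 0 0 0 0" --pt "0 0 0 0 0 0" --pt "0 0 0 0 0 0" --pt "0 0 0 0 0 0"

```text
time_s: 10.3
eef_pos: [487.0, 214.1, 29.2]
tool_rot: [-0.058, 3.141, 0.0]
contact_force: [0.6, 0.1, -0.4]
gripper_width: 0.003
grip_force: 0.0
```

```bash
python3 -c "
from h import *
c=snap('scene','s4.png'); a=cv2.imread('pics/s3.png'); b=cv2.imread('pics/s4.png')
im=np.hstack([x[209:289,343:403] for x in(a,b)]); cv2.imwrite('pics/s4c.png',cv2.resize(im,None,fx=6.5,fy=6.5,interpolation=2))
print(robot.read_state()['joint_torque'],robot.read_state()['ft_torque'])
"
```

```text
[ 3.10769810e-04 -4.57161033e+01 -1.58404577e+01 -2.56423984e-03
  7.85880815e-02  8.25805301e-06] [0.02975542 0.04300402 0.05033211]
```

View pics/s4c.png

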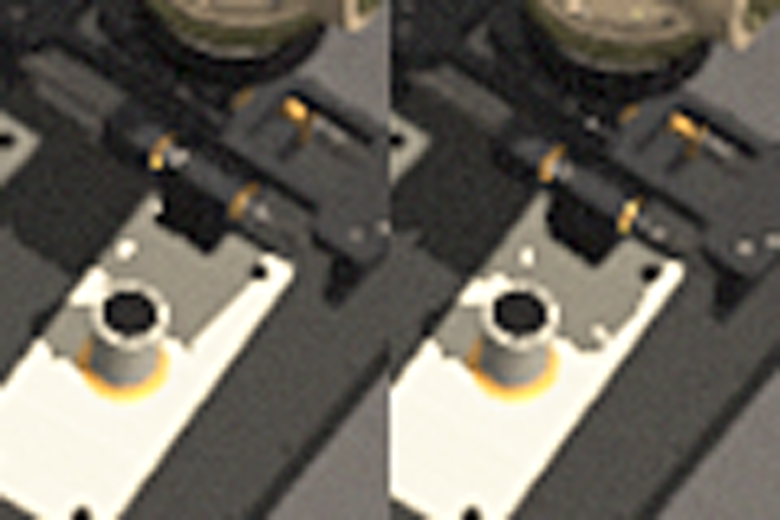

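In the right-hand crop the tip is at (595,262), just above the plate, and the plate hasn't moved. Contact should come soon.

Request:
jog_arm --pt "0 0 0.001 0 0 0" --pt "0 0 0 0 0 0" --pt "0 0 0 0 0 0" --pt "0 0 0 0 0 0" --pt "0 0 0 0 0 0"

```text
time_s: 10.77
eef_pos: [487.0, 214.1, 28.2]
tool_rot: [0.058, -3.141, 0.0]
contact_force: [-0.3, -0.5, 0.2]
gripper_width: 0.006
grip_force: 0.0
```

Request:
jog_arm --pt "0 0 0.001 0 0 0" --pt "0 0 0 0 0 0" --pt "0 0 0 0 0 0" --pt "0 0 0 0 0 0" --pt "0 0 0 0 0 0"

```text
time_s: 11.18
eef_pos: [487.0, 214.1, 27.2]
tool_rot: [-0.058, 3.141, -0.0]
contact_force: [0.0, 0.1, -0.5]
gripper_width: 0.001
grip_force: 0.0
```

Request:
jog_arm --pt "0 0 0.001 0 0 0" --pt "0 0 0 0 0 0" --pt "0 0 0 0 0 0" --pt "0 0 0 0 0 0" --pt "0 0 0 0 0 0"

```text
time_s: 11.6
eef_pos: [487.0, 214.2, 26.2]
tool_rot: [0.058, -3.141, -0.0]
contact_force: [-0.3, -0.2, 0.1]
gripper_width: 0.007
grip_force: 0.0
```

Request:
jog_arm --pt "0 0 0.001 0 0 0" --pt "0 0 0 0 0 0" --pt "0 0 0 0 0 0" --pt "0 0 0 0 0 0" --pt "0 0 0 0 0 0"

```text
time_s: 12.02
eef_pos: [487.0, 214.1, 25.2]
tool_rot: [0.058, -3.141, 0.0]
contact_force: [0.7, 0.0, -0.2]
gripper_width: 0.001
grip_force: 0.0
```

Request:
jog_arm --pt "0 0 0.001 0 0 0" --pt "0 0 0 0 0 0" --pt "0 0 0 0 0 0" --pt "0 0 0 0 0 0" --pt "0 0 0 0 0 0"

```text
time_s: 12.43
eef_pos: [487.0, 214.1, 24.2]
tool_rot: [0.058, -3.141, 0.0]
contact_force: [-0.7, -0.2, 0.4]
gripper_width: 0.001
grip_force: 0.0
```

Request:
jog_arm --pt "0 0 0.001 0 0 0" --pt "0 0 0 0 0 0" --pt "0 0 0 0 0 0" --pt "0 0 0 0 0 0" --pt "0 0 0 0 0 0"

```text
time_s: 12.85
eef_pos: [487.0, 214.2, 23.1]
tool_rot: [0.058, -3.141, -0.0]
contact_force: [-1.0, 0.1, -0.4]
gripper_width: 0.005
grip_force: 0.0
```

```bash
python3 -c "
from h import *
c=load('w2.png'); T=c['camera_from_world']; print(-T[:3,:3].T@T[:3,3])
import math
a=math.radians(7); e=np.array([math.cos(a),math.sin(a),0]); n=np.array([-e[1],e[0],0]); C=np.array([547,222.5,0])
for z in (31,36,41,46):
  p=[w2px(c,C-80*e+k*35*n+[0,0,z]) for k in(1,-1)]; print(z,np.round(p,1),np.hypot(*(p[0]-p[1])))
c=snap('wrist','w3.png')
print('obs in w2: (250.8,248),(387.5,237)')
p=[w2px(c,C-80*e+k*35*n+[0,0,46]) for k in(1,-1)];print(p)
a=load('w2.png')['frame'];b=c['frame']
s=load('s4.png');s5=snap('scene','s5.png')
A=load('s1.png')
im=np.hstack([b[200:400,230:390,::-1], cv2.resize(s5['frame'][209:289,343:403,::-1],(150,200),interpolation=2)])
cv2.imwrite('pics/w3c.png',cv2.resize(im,None,fx=2.5,fy=2.5,interpolation=2))
"
```

```text
[408.53929677 211.083982   221.28626943]
31 [[379.4 230.9]
 [251.9 241.3]] 127.92184092635236
36 [[380.9 233.6]
 [250.3 244.2]] 131.04339619825075
41 [[382.6 236.3]
 [248.7 247.2]] 134.31974167968895
46 [[384.3 239.3]
 [247.  250.4]] 137.76257096686484
obs in w2: (250.8,248),(387.5,237)
[array([391.64384743, 251.98920846]), array([239.52310636, 264.1843029 ])]
```

View pics/w3c.png

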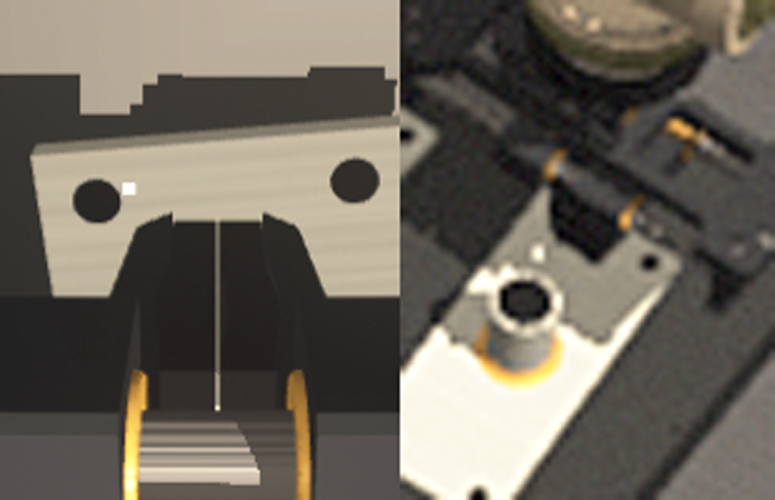

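The left panel (wrist) shows the fingertips at (218,220), still over the bare end of plate A between its holes. The right panel (scene) shows the tip at (590,262). Allowing for the finger's width, both views put the true tip about 25–30 mm above the reported TCP, so contact is due near a reading of 16–20. I'm shifting 4 mm outward so the gripper body clears the stub.

Request:
jog_arm --pt "0.004 0 0 0 0 0" --pt "0 0 0.001 0 0 0" --pt "0 0 0 0 0 0" --pt "0 0 0 0 0 0" --pt "0 0 0 0 0 0"

```text
time_s: 13.37
eef_pos: [483.1, 214.0, 22.2]
tool_rot: [-0.058, 3.141, 0.0]
contact_force: [-0.5, -0.4, 0.3]
gripper_width: 0.002
grip_force: 0.0
```

Request:
jog_arm --pt "0 0 0.001 0 0 0" --pt "0 0 0 0 0 0" --pt "0 0 0 0 0 0" --pt "0 0 0 0 0 0" --pt "0 0 0 0 0 0"

```text
time_s: 13.78
eef_pos: [483.1, 214.0, 21.2]
tool_rot: [-0.058, 3.141, 0.0]
contact_force: [-0.0, 0.2, -0.2]
gripper_width: 0.006
grip_force: 0.0
```

Request:
jog_arm --pt "0 0 0.001 0 0 0" --pt "0 0 0 0 0 0" --pt "0 0 0 0 0 0" --pt "0 0 0 0 0 0" --pt "0 0 0 0 0 0"

```text
time_s: 14.2
eef_pos: [483.0, 214.0, 20.2]
tool_rot: [-0.058, 3.141, -0.0]
contact_force: [-1.0, 0.1, -0.3]
gripper_width: 0.001
grip_force: 0.0
```

Request:
jog_arm --pt "0 0 0.001 0 0 0" --pt "0 0 0 0 0 0" --pt "0 0 0 0 0 0" --pt "0 0 0 0 0 0" --pt "0 0 0 0 0 0"

```text
time_s: 14.62
eef_pos: [483.0, 214.0, 19.2]
tool_rot: [0.058, -3.141, 0.0]
contact_force: [-0.6, 0.4, -0.5]
gripper_width: 0.005
grip_force: 0.0
```

```bash
python3 -c "
from h import *
def hit(c,u,v,x):
    a=px2w(c,u,v,0);b=px2w(c,u,v,100); t=(x-a[0])/(b[0]-a[0]); return (a+t*(b-a)).round(1)
s=load('s5.png');w=load('w3.png')
for h in (0,5,9): print(h,hit(s,374.2,250.9,487+h),hit(w,317.2,288,487-h))
"
```

```text
0 [487.  218.6  41. ] [487.  214.4  36.6]
5 [492.  221.6  50.1] [482.  214.2  47.1]
9 [496.  224.   57.5] [478.  214.   55.6]
```

Request:
jog_arm --pt "0 0 0.001 0 0 0" --pt "0 0 0 0 0 0" --pt "0 0 0 0 0 0" --pt "0 0 0 0 0 0" --pt "0 0 0 0 0 0"

```text
time_s: 15.03
eef_pos: [483.0, 214.0, 18.2]
tool_rot: [-0.058, 3.141, 0.0]
contact_force: [-0.4, -0.1, 0.6]
gripper_width: 0.006
grip_force: 0.0
```

Request:
jog_arm --pt "0 0 0.001 0 0 0" --pt "0 0 0 0 0 0" --pt "0 0 0 0 0 0" --pt "0 0 0 0 0 0" --pt "0 0 0 0 0 0"

```text
time_s: 15.45
eef_pos: [483.0, 214.0, 17.2]
tool_rot: [-0.058, 3.141, 0.0]
contact_force: [-0.1, -0.2, -0.5]
gripper_width: 0.0
grip_force: 0.0
```

Request:
jog_arm --pt "0 0 0.001 0 0 0" --pt "0 0 0 0 0 0" --pt "0 0 0 0 0 0" --pt "0 0 0 0 0 0" --pt "0 0 0 0 0 0"

```text
time_s: 15.87
eef_pos: [483.0, 214.0, 16.1]
tool_rot: [0.058, -3.141, 0.0]
contact_force: [0.4, 0.5, -0.5]
gripper_width: 0.001
grip_force: 0.0
```

Request:
jog_arm --pt "0 0 0.001 0 0 0" --pt "0 0 0 0 0 0" --pt "0 0 0 0 0 0" --pt "0 0 0 0 0 0" --pt "0 0 0 0 0 0"

```text
time_s: 16.28
eef_pos: [483.0, 214.0, 15.2]
tool_rot: [-0.058, 3.141, -0.0]
contact_force: [0.2, -0.0, 0.1]
gripper_width: 0.003
grip_force: 0.0
```

Request:
jog_arm --pt "0 0 0.001 0 0 0" --pt "0 0 0 0 0 0" --pt "0 0 0 0 0 0" --pt "0 0 0 0 0 0" --pt "0 0 0 0 0 0"

```text
time_s: 16.7
eef_pos: [483.0, 214.0, 14.1]
tool_rot: [0.058, -3.141, 0.0]
contact_force: [0.0, -0.8, 0.0]
gripper_width: 0.007
grip_force: 0.0
```

Request:
jog_arm --pt "0 0 0.001 0 0 0" --pt "0 0 0 0 0 0" --pt "0 0 0 0 0 0" --pt "0 0 0 0 0 0" --pt "0 0 0 0 0 0"

```text
time_s: 17.12
eef_pos: [483.2, 214.0, 13.8]
tool_rot: [-0.058, 3.14, 0.0]
contact_force: [-2.3, -1.3, 7.7]
gripper_width: 0.009
grip_force: 3.8
```

Request:
jog_arm --pt "0 0 0.001 0 0 0" --pt "0 0 0 0 0 0" --pt "0 0 0 0 0 0" --pt "0 0 0 0 0 0" --pt "0 0 0 0 0 0"

```text
time_s: 17.53
eef_pos: [483.2, 214.0, 13.8]
tool_rot: [-0.059, 3.14, 0.0]
contact_force: [-4.4, -1.7, 18.4]
gripper_width: 0.007
grip_force: 9.0
```

Plate A is stiff, reading 18 N with no sinking, so it is sound. This also shows the tip sits 32 mm above the reported TCP. Next is the middle plate B.

Request:
jog_arm --pt "0 0 -0.037 0 0 0" --pt "0 -0.031 0 0 0 0" --pt "-0.0095 -0.031 0 0 0 0" --pt "0 -0.031 0 0 0 0" --pt "0 -0.03 0 0 0 0"

```text
time_s: 17.95
eef_pos: [497.3, 90.1, 49.3]
tool_rot: [-0.059, 3.14, -0.0]
contact_force: [-0.2, -0.3, -0.9]
gripper_width: 0.005
grip_force: 0.0
```

Request:
jog_arm --pt "0 0 0.02 0 0 0" --pt "0 0 0.008 0 0 0" --pt "0 0 0 0 0 0" --pt "0 0 0 0 0 0" --pt "0 0 0 0 0 0"

```text
time_s: 18.37
eef_pos: [497.3, 92.2, 21.6]
tool_rot: [-0.06, 3.141, 0.0]
contact_force: [0.6, 0.5, 0.3]
gripper_width: 0.007
grip_force: 0.0
```

Request:
jog_arm --pt "0 0 0.001 0 0 0" --pt "0 0 0.001 0 0 0" --pt "0 0 0 0 0 0" --pt "0 0 0 0 0 0" --pt "0 0 0 0 0 0"

```text
time_s: 18.78
eef_pos: [497.1, 91.5, 19.3]
tool_rot: [-0.059, 3.141, -0.0]
contact_force: [0.7, -0.4, 0.2]
gripper_width: 0.004
grip_force: 0.0
```

Request:
jog_arm --pt "0 0 0.001 0 0 0" --pt "0 0 0 0 0 0" --pt "0 0 0.001 0 0 0" --pt "0 0 0 0 0 0" --pt "0 0 0 0 0 0"

```text
time_s: 19.2
eef_pos: [497.1, 91.4, 17.1]
tool_rot: [0.058, -3.141, 0.0]
contact_force: [0.5, -0.2, 0.3]
gripper_width: 0.0
grip_force: 0.0
```

Request:
jog_arm --pt "0 0 0.001 0 0 0" --pt "0 0 0 0 0 0" --pt "0 0 0 0 0 0" --pt "0 0 0 0 0 0" --pt "0 0 0 0 0 0"

```text
time_s: 19.62
eef_pos: [497.1, 91.4, 16.2]
tool_rot: [-0.058, 3.141, -0.0]
contact_force: [-0.4, -0.3, -0.1]
gripper_width: 0.01
grip_force: 0.0
```

Request:
jog_arm --pt "0 0 0.001 0 0 0" --pt "0 0 0 0 0 0" --pt "0 0 0 0 0 0" --pt "0 0 0 0 0 0" --pt "0 0 0 0 0 0"

```text
time_s: 20.03
eef_pos: [497.1, 91.4, 15.2]
tool_rot: [0.058, -3.141, 0.0]
contact_force: [0.3, 0.2, 0.8]
gripper_width: 0.002
grip_force: 0.0
```

Request:
jog_arm --pt "0 0 0.001 0 0 0" --pt "0 0 0 0 0 0" --pt "0 0 0 0 0 0" --pt "0 0 0 0 0 0" --pt "0 0 0 0 0 0"

```text
time_s: 20.45
eef_pos: [497.1, 91.4, 14.1]
tool_rot: [-0.058, 3.141, -0.0]
contact_force: [-0.8, -1.2, 0.2]
gripper_width: 0.006
grip_force: 0.0
```

Request:
jog_arm --pt "0 0 0.001 0 0 0" --pt "0 0 0 0 0 0" --pt "0 0 0 0 0 0" --pt "0 0 0 0 0 0" --pt "0 0 0 0 0 0"

```text
time_s: 20.87
eef_pos: [497.2, 91.4, 13.8]
tool_rot: [-0.059, 3.14, -0.0]
contact_force: [-1.8, -1.0, 8.7]
gripper_width: 0.005
grip_force: 4.1
```

Request:
jog_arm --pt "0 0 0.001 0 0 0" --pt "0 0 0 0 0 0" --pt "0 0 0 0 0 0" --pt "0 0 0 0 0 0" --pt "0 0 0 0 0 0"

```text
time_s: 21.28
eef_pos: [497.3, 91.4, 13.8]
tool_rot: [-0.059, 3.14, -0.0]
contact_force: [-5.8, -0.2, 19.5]
gripper_width: 0.009
grip_force: 9.8
```

B is sound as well. Next is plate C, which should be the warped one, so I expect contact near 16.5.

Request:
jog_arm --pt "0 0 -0.037 0 0 0" --pt "0.009 -0.036 0 0 0 0" --pt "0.009 -0.036 0 0 0 0" --pt "0.009 -0.036 0 0 0 0" --pt "0.009 -0.035 0 0 0 0"

```text
time_s: 21.7
eef_pos: [465.9, -54.2, 49.4]
tool_rot: [-0.06, 3.14, -0.0]
contact_force: [2.6, 0.0, -0.5]
gripper_width: 0.002
grip_force: 0.0
```

Request:
jog_arm --pt "0 0 0.02 0 0 0" --pt "0 0 0.008 0 0 0" --pt "0 0 0 0 0 0" --pt "0 0 0 0 0 0" --pt "0 0 0 0 0 0"

```text
time_s: 22.12
eef_pos: [466.8, -52.0, 21.6]
tool_rot: [-0.061, 3.141, -0.0]
contact_force: [-0.1, 0.9, 0.4]
gripper_width: 0.005
grip_force: 0.0
```

Request:
jog_arm --pt "0 0 0.001 0 0 0" --pt "0 0 0.001 0 0 0" --pt "0 0 0 0 0 0" --pt "0 0 0 0 0 0" --pt "0 0 0 0 0 0"

```text
time_s: 22.53
eef_pos: [466.5, -52.7, 19.3]
tool_rot: [-0.059, 3.141, -0.0]
contact_force: [-0.2, -0.4, 0.1]
gripper_width: 0.001
grip_force: 0.0
```

Request:
jog_arm --pt "0 0 0.001 0 0 0" --pt "0 0 0 0 0 0" --pt "0 0 0 0 0 0" --pt "0 0 0 0 0 0" --pt "0 0 0 0 0 0"

```text
time_s: 22.95
eef_pos: [466.4, -52.8, 18.1]
tool_rot: [0.058, -3.141, 0.0]
contact_force: [-0.4, -0.2, -0.2]
gripper_width: 0.006
grip_force: 0.0
```

Request:
jog_arm --pt "0 0 0.001 0 0 0" --pt "0 0 0 0 0 0" --pt "0 0 0 0 0 0" --pt "0 0 0 0 0 0" --pt "0 0 0 0 0 0"

```text
time_s: 23.37
eef_pos: [466.5, -52.8, 17.2]
tool_rot: [-0.058, 3.141, -0.0]
contact_force: [0.5, -0.3, 0.6]
gripper_width: 0.004
grip_force: 0.9
```

Request:
jog_arm --pt "0 0 0.001 0 0 0" --pt "0 0 0 0 0 0" --pt "0 0 0 0 0 0" --pt "0 0 0 0 0 0" --pt "0 0 0 0 0 0"

```text
time_s: 23.78
eef_pos: [466.3, -52.8, 16.1]
tool_rot: [0.059, -3.141, 0.0]
contact_force: [-1.5, -0.8, 2.1]
gripper_width: 0.005
grip_force: 1.1
```

Request:
jog_arm --pt "0 0 0.001 0 0 0" --pt "0 0 0 0 0 0" --pt "0 0 0 0 0 0" --pt "0 0 0 0 0 0" --pt "0 0 0 0 0 0"

```text
time_s: 24.2
eef_pos: [466.4, -52.8, 15.1]
tool_rot: [0.059, -3.141, -0.0]
contact_force: [-2.2, -1.2, 2.0]
gripper_width: 0.009
grip_force: 1.1
```

Request:
jog_arm --pt "0 0 0.001 0 0 0" --pt "0 0 0 0 0 0" --pt "0 0 0 0 0 0" --pt "0 0 0 0 0 0" --pt "0 0 0 0 0 0"

```text
time_s: 24.62
eef_pos: [466.4, -52.8, 14.1]
tool_rot: [0.058, -3.141, -0.0]
contact_force: [-1.2, -0.2, 2.3]
gripper_width: 0.003
grip_force: 1.2
```

C sinks under about 2 N, so it rocks. I'll press it to the end stop and hold.

Request:
jog_arm --pt "0 0 0.001 0 0 0" --pt "0 0 0 0 0 0" --pt "0 0 0 0 0 0" --pt "0 0 0 0 0 0" --pt "0 0 0 0 0 0"

```text
time_s: 25.03
eef_pos: [466.5, -52.8, 13.8]
tool_rot: [-0.059, 3.14, -0.0]
contact_force: [-3.6, 1.1, 11.8]
gripper_width: 0.004
grip_force: 6.0
```

Request:
jog_arm --pt "0 0 0.0005 0 0 0" --pt "0 0 0 0 0 0" --pt "0 0 0 0 0 0" --pt "0 0 0 0 0 0" --pt "0 0 0 0 0 0"

```text
time_s: 25.45
eef_pos: [466.5, -52.8, 13.8]
tool_rot: [-0.059, 3.14, -0.001]
contact_force: [-5.7, 1.3, 18.1]
gripper_width: 0.001
grip_force: 9.4
```

Request:
jog_arm --pt "0 0 0 0 0 0" --pt "0 0 0 0 0 0" --pt "0 0 0 0 0 0" --pt "0 0 0 0 0 0" --pt "0 0 0 0 0 0"

```text
time_s: 25.87
eef_pos: [466.5, -52.8, 13.8]
tool_rot: [-0.059, 3.14, -0.001]
contact_force: [-6.2, 0.3, 19.0]
gripper_width: 0.002
grip_force: 9.4
```

Request:
jog_arm --pt "0 0 -0.004 0 0 0" --pt "0 0 -0.004 0 0 0" --pt "0 0 -0.03 0 0 0" --pt "0 0 -0.03 0 0 0" --pt "0 0 -0.03 0 0 0"

```text
time_s: 26.28
eef_pos: [466.2, -52.6, 111.7]
tool_rot: [0.058, -3.14, -0.001]
contact_force: [0.8, -0.7, -0.3]
gripper_width: 0.005
grip_force: 0.0
```

Request:
jog_arm --pt "-0.03 0 0 0 0 0" --pt "-0.0335 0 0 0 0 0" --pt "0 0 0 0 0 0" --pt "0 0 0 0 0 0" --pt "0 0 0 0 0 0" --fingers 65

```text
time_s: 26.7
eef_pos: [529.1, -50.2, 110.1]
tool_rot: [0.059, -3.14, -0.001]
contact_force: [0.1, -0.7, 0.2]
gripper_width: 0.361
grip_force: 0.0
```

```bash
python3 -c "
from h import *
go((530,-50,40)); c=snap('wrist','w4.png'); t=snap('top','t2.png')
for p in [(530,-50,86),(515,-50,86),(545,-50,86),(530,-65,86),(530,-35,86)]: print(w2px(c,p).round(1))
"
```

```text
26.7 tcp [529.1 -50.2 110.1] th 2.14 tilt [-1.5e-03  5.0e-04 -1.0e+00] F [ 0.1 -0.7  0.2] w 0.361
shift [-1.   0.1 70.1]
[316.8 262.3]
[317.8 238.4]
[315.9 285.3]
[291.7 261.5]
[341.9 263.2]
```

View pics/w4.png

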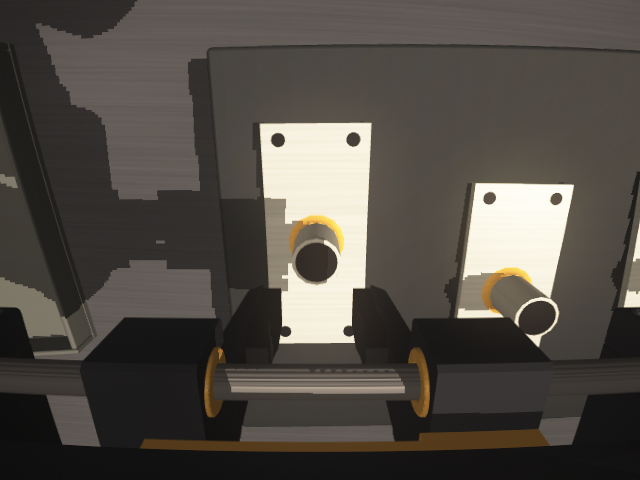

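The wrist view has the stub top at (316.5,262), against (316.8,262.3) predicted, so the stub axis is at (530,-50). The fingertips straddle it at columns 280 and 354. I need the height of the cross rod at (315,380) before lowering.

```bash
python3 -c "
from h import *
def hit(c,u,v,x):
    a=px2w(c,u,v,0);b=px2w(c,u,v,100); t=(x-a[0])/(b[0]-a[0]); return (a+t*(b-a)).round(1)
w=load('w4.png')
for u,v,x in [(316,288,520),(316,365,519),(316,380,520),(316,365,529),(165,320,510),(165,320,520)]: print(u,v,x,hit(w,u,v,x)-[0,0,110.1])
"
```

```text
316 288 520 [520.  -50.9  32.8]
316 365 519 [519.  -50.9  88.1]
316 380 520 [520.  -50.8  93.6]
316 365 529 [529.  -50.5  74.7]
165 320 510 [510.  -97.8  81. ]
165 320 520 [ 520.  -105.3   64.3]
```

Request:
jog_arm --pt "-0.001 0 0.02 0 0 0" --pt "0 0 0.02 0 0 0" --pt "0 0 0.015 0 0 0" --pt "0 0 0 0 0 0" --pt "0 0 0 0 0 0"

```text
time_s: 27.22
eef_pos: [530.3, -50.4, 55.7]
tool_rot: [0.058, -3.14, -0.001]
contact_force: [0.3, -0.7, 0.3]
gripper_width: 0.654
grip_force: 0.0
```

Request:
jog_arm --pt "0 0 0.01 0 0 0" --pt "0 0 0.007 0 0 0" --pt "0 0 0.005 0 0 0" --pt "0 0 0.003 0 0 0" --pt "0 0 0 0 0 0"

```text
time_s: 27.63
eef_pos: [530.6, -50.3, 30.1]
tool_rot: [0.058, -3.14, -0.001]
contact_force: [0.1, -0.6, -0.3]
gripper_width: 0.65
grip_force: 0.0
```

Request:
jog_arm --pt "0 0 0 0 0 0" --pt "0 0 0 0 0 0" --pt "0 0 0 0 0 0" --pt "0 0 0 0 0 0" --pt "0 0 0 0 0 0" --fingers 0

```text
time_s: 28.05
eef_pos: [531.0, -50.4, 30.9]
tool_rot: [-0.058, 3.141, -0.0]
contact_force: [0.1, -0.2, 0.5]
gripper_width: 0.329
grip_force: 30.0
```

Request:
jog_arm --pt "0 0 0 0 0 0" --pt "0 0 0 0 0 0" --pt "0 0 0 0 0 0" --pt "0 0 0 0 0 0" --pt "0 0 0 0 0 0"

```text
time_s: 28.47
eef_pos: [531.0, -50.4, 30.8]
tool_rot: [-0.058, 3.141, -0.0]
contact_force: [-0.6, 1.0, 3.7]
gripper_width: 0.329
grip_force: 30.0
```

Request:
jog_arm --pt "0 0 -0.003 0 0 0" --pt "0 0 -0.007 0 0 0" --pt "0 0 -0.012 0 0 0" --pt "0 0 -0.015 0 0 0" --pt "0 0 -0.013 0 0 0"

```text
time_s: 28.88
eef_pos: [530.5, -50.3, 81.2]
tool_rot: [0.058, -3.14, -0.001]
contact_force: [-0.3, 0.7, -5.2]
gripper_width: 0.333
grip_force: 30.0
```

Request:
jog_arm --pt "0 0 0 0 0 -0.017" --pt "0 0 0 0 0 -0.017" --pt "0 0 0 0 0 -0.017" --pt "0 0 0 0 0 -0.017" --pt "0 0 0 0 0 -0.017"

```text
time_s: 29.3
eef_pos: [530.5, -50.3, 79.8]
tool_rot: [0.195, -3.134, -0.001]
contact_force: [-0.5, 0.6, -6.2]
gripper_width: 0.333
grip_force: 30.0
```

```bash
python3 -c "
from h import *
go((533,-362,80))"
```

```text
29.3 tcp [530.5 -50.3  79.8] th 7.1 tilt [-1.6e-03  5.0e-04 -1.0e+00] F [-0.5  0.6 -6.2] w 0.333
shift [ 3.600e+01 -3.096e+02 -3.000e-01]
```

Request:
jog_arm --pt "0.001 -0.01 0 0 0 0" --pt "0.002 -0.018 0 0 0 0" --pt "0.003 -0.024 0 0 0 0" --pt "0.003 -0.026 0 0 0 0" --pt "0.003 -0.026 0 0 0 0"

```text
time_s: 29.72
eef_pos: [531.4, -156.7, 80.4]
tool_rot: [0.193, -3.135, -0.0]
contact_force: [-0.0, -0.7, -5.2]
gripper_width: 0.329
grip_force: 30.0
```

Request:
jog_arm --pt "0.003 -0.026 0 0 0 0" --pt "0.003 -0.026 0 0 0 0" --pt "0.003 -0.026 0 0 0 0" --pt "0.003 -0.026 0 0 0 0" --pt "0.003 -0.026 0 0 0 0"

```text
time_s: 30.13
eef_pos: [532.0, -288.0, 80.2]
tool_rot: [0.191, -3.135, -0.001]
contact_force: [1.5, 0.7, -6.0]
gripper_width: 0.33
grip_force: 30.0
```

Request:
jog_arm --pt "0.003 -0.026 0 0 0 0" --pt "0.003 -0.024 0 0 0 0" --pt "0.002 -0.016 0 0 0 0" --pt "0.001 -0.01 0 0 0 0" --pt "0 0 0 0 0 0"

```text
time_s: 30.55
eef_pos: [532.3, -364.7, 80.0]
tool_rot: [0.189, -3.135, 0.0]
contact_force: [0.1, 0.7, -6.1]
gripper_width: 0.33
grip_force: 30.0
```

```bash
python3 -c "
from h import *
go((533,-362,-4)); c=snap('top','t3.png');s=snap('scene','s6.png');w=snap('wrist','w5.png')
a=c['frame'][190:320,430:570,::-1]; b=s['frame'][90:220,150:290,::-1]
x=cv2.resize(np.hstack([a,b]),None,fx=2.8,fy=2.8,interpolation=2)
y=cv2.resize(w['frame'][:,:,::-1],(300,225)); 
cv2.imwrite('pics/fin0.png',x)
"
```

```text
30.55 tcp [ 532.3 -364.7   80. ] th 6.88 tilt [-4.e-04 -2.e-04 -1.e+00] F [ 0.1  0.7 -6.1] w 0.33
shift [-1.1  2.6 83.9]
```

Request:
jog_arm --pt "0 0 0.01 0 0 0" --pt "0 0 0.018 0 0 0" --pt "0 0 0.02 0 0 0" --pt "0 0 0.014 0 0 0" --pt "0 0 0.008 0 0 0"

```text
time_s: 31.12
eef_pos: [532.4, -360.7, 8.2]
tool_rot: [0.193, -3.133, -0.004]
contact_force: [-0.4, -0.3, -5.7]
gripper_width: 0.329
grip_force: 30.0
```

Request:
jog_arm --pt "0 0 0.003 0 0 0" --pt "0 0 0.002 0 0 0" --pt "0 0 0.001 0 0 0" --pt "0 0 0 0 0 0" --pt "0 0 0 0 0 0"

```text
time_s: 31.53
eef_pos: [533.2, -362.7, 5.4]
tool_rot: [-0.192, 3.135, -0.002]
contact_force: [0.3, -0.2, -6.4]
gripper_width: 0.33
grip_force: 30.0
```

```bash
python3 -c "
from h import *
go((533,-362,-4)); c=snap('wrist','w5.png')
cv2.imwrite('pics/w5s.png',c['frame'][:,:,::-1])
"
```

```text
31.53 tcp [ 533.2 -362.7    5.4] th 7.0 tilt [ 0.001 -0.001 -1.   ] F [ 0.3 -0.2 -6.4] w 0.33
shift [0.2 0.8 9.4]
```

View pics/w5s.png

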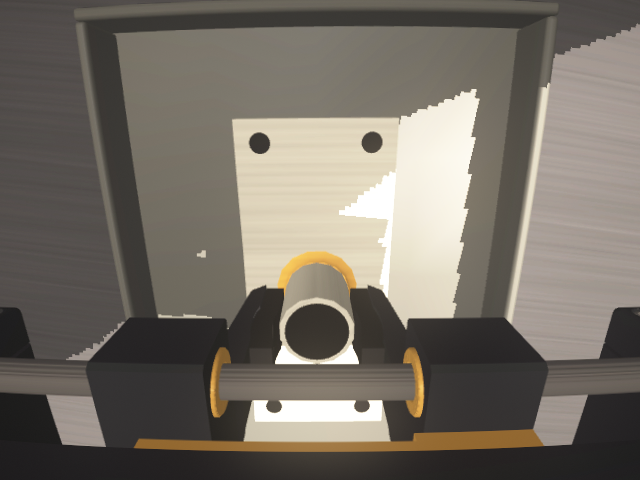

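The wrist view shows the plate (columns 233–398) centred and aligned in the tray floor (117–520), with the stub upright. Now lowering slowly.

Request:
jog_arm --pt "0 0 0.002 0 0 0" --pt "0 0 0.002 0 0 0" --pt "0 0 0.002 0 0 0" --pt "0 0 0.001 0 0 0" --pt "0 0 0 0 0 0"

```text
time_s: 32.0
eef_pos: [532.8, -362.4, -2.7]
tool_rot: [0.192, -3.135, -0.001]
contact_force: [0.3, -0.1, -5.2]
gripper_width: 0.33
grip_force: 30.0
```

Request:
jog_arm --pt "0 0 0.001 0 0 0" --pt "0 0 0 0 0 0" --pt "0 0 0 0 0 0" --pt "0 0 0 0 0 0" --pt "0 0 0 0 0 0"

```text
time_s: 32.42
eef_pos: [533.0, -362.5, -3.3]
tool_rot: [-0.192, 3.136, -0.0]
contact_force: [1.0, 0.8, -5.6]
gripper_width: 0.328
grip_force: 30.0
```

Request:
jog_arm --pt "0 0 0.001 0 0 0" --pt "0 0 0 0 0 0" --pt "0 0 0 0 0 0" --pt "0 0 0 0 0 0" --pt "0 0 0 0 0 0"

```text
time_s: 32.83
eef_pos: [533.1, -362.6, -4.1]
tool_rot: [-0.192, 3.135, -0.001]
contact_force: [-0.1, 0.7, -2.7]
gripper_width: 0.332
grip_force: 30.0
```

Touching. A half millimetre more, then release and retreat.

Request:
jog_arm --pt "0 0 0.0005 0 0 0" --pt "0 0 0 0 0 0" --pt "0 0 0 0 0 0" --pt "0 0 0 0 0 0" --pt "0 0 0 0 0 0"

```text
time_s: 33.25
eef_pos: [533.1, -362.6, -4.1]
tool_rot: [-0.192, 3.135, -0.001]
contact_force: [-1.7, 2.9, 5.4]
gripper_width: 0.332
grip_force: 30.0
```

Request:
jog_arm --pt "0 0 0 0 0 0" --pt "0 0 0 0 0 0" --pt "0 0 0 0 0 0" --pt "0 0 0 0 0 0" --pt "0 0 0 0 0 0" --fingers 65

```text
time_s: 33.67
eef_pos: [533.0, -362.5, -5.0]
tool_rot: [0.192, -3.136, -0.0]
contact_force: [-0.0, -0.7, 0.1]
gripper_width: 0.644
grip_force: 0.0
```

Request:
jog_arm --pt "0 0 -0.003 0 0 0" --pt "0 0 -0.012 0 0 0" --pt "0 0 -0.025 0 0 0" --pt "0 0 -0.035 0 0 0" --pt "0 0 -0.035 0 0 0"

```text
time_s: 34.08
eef_pos: [532.7, -362.2, 107.0]
tool_rot: [0.192, -3.135, -0.001]
contact_force: [0.2, 0.1, 0.4]
gripper_width: 0.652
grip_force: 0.0
```

Request:
jog_arm --pt "0.03 0 -0.02 0 0 0" --pt "0.035 0 0 0 0 0" --pt "0.035 0 0 0 0 0" --pt "0.035 0 0 0 0 0" --pt "0 0 0 0 0 0"

```text
time_s: 34.5
eef_pos: [394.7, -379.3, 126.5]
tool_rot: [0.187, -3.135, 0.0]
contact_force: [-0.1, -1.1, 1.1]
gripper_width: 0.651
grip_force: 0.0
```

Run:
```python
from h import *
go(); c=snap('top','t4.png'); im=c['frame'].astype(int)
m=(im.min(2)>150).astype(np.uint8); m[:185]=0;m[310:]=0;m[:,:262]=0;m[:,550:]=0
m=cv2.morphologyEx(m,cv2.MORPH_CLOSE,np.ones((9,9)))
cs,_=cv2.findContours(m,cv2.RETR_EXTERNAL,cv2.CHAIN_APPROX_NONE)
for k in cs:
    if cv2.contourArea(k)>400:
        z=11 if k[:,0,0].mean()>430 else 46
        print(cv2.minAreaRect(np.array([px2w(c,u,v,z)[:2] for u,v in k[:,0]],np.float32)))
```

```text
34.5 tcp [ 394.7 -379.3  126.5] th 6.82 tilt [-1.2e-03 -4.0e-04 -1.0e+00] F [-0.1 -1.1  1.1] w 0.651
((399.82391357421875, -463.7503662109375), (55.312713623046875, 125.15196228027344), 33.2396354675293)
((532.812255859375, -361.5665588378906), (163.92559814453125, 74.84790802001953), 7.748153209686279)
((545.8510131835938, 224.91302490234375), (162.2895965576172, 72.80643463134766), 6.8585991859436035)
((563.5086669921875, 94.31547546386719), (162.884765625, 71.35356903076172), 1.779425024986267)
```

The plate lies at (533,-362), aligned with the tray centre, and the sound plates haven't moved.

```bash
python3 -c "
from bench import robot
print(robot.close_job())"
```

```text
the job is handed in; nothing more can be done
None
```

I found the warped plate (`foot_c_stub`), which sank about 3 mm under roughly 2 N and was held tipped, and lowered it flat with its stub up into the middle of the tray. The two sound plates haven't moved, and I handed the job in at about 35 s.

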